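Square a glass build plate into the corner stops of a printer bed

TASK

The glass build plate lies askew on the 3D printer's bed: take the orange nudging tool from its dock and, never touching the glass with the hand, use the tool's white foot to nudge the glass squarely against the long far rail, press it there firmly for a moment, then slide it along that rail until it bears just as firmly on the left end stop and touches both along its whole edges. Be gentle with it: a firm press is 5 to 8 N, and over 12 N chips the glass. Then stand the tool back down in its dock, let go, and leave everything else where it is.

Things in the scene. Friction and masses are not known exactly. Their poses are not given: they have to be found in the camera images.
- bed: Print bed fixed on the desk: grey plate, flat top 30 mm above the desk. Origin on the desk under the middle of the glass when that is home; x points to the long rail (away from the robot, within 0.3 rad), y to the left end stop, z up. Top spans x -47 to 77, y -66.5 to 97.5 mm: home glass overhangs it by 8 mm on the near (-x) and right (-y) sides, where all is free down to the desk.
- long_rail: Bright aluminium rail, 12 mm wide, 140 mm long, 12 mm high, rigidly fixed on the bed along its far (+x) side. Its inner face, which the glass must touch, is at x = +55 mm of the bed's frame and spans y -74 to +66 mm. Origin: middle of its underside, 30 mm above the desk; axes as the bed's.
- end_stop: Bright aluminium rail, 12 mm wide, 92 mm long, 12 mm high, rigidly fixed on the bed along its left (+y) side. Its inner face is at y = +75 mm of the bed's frame and spans x -44 to +48 mm. Origin: middle of its underside, 30 mm above the desk; axes as the bed's.
- glass: Glass build plate, black coated top, 110 (x) by 150 (y) by 6 mm, 0.2 to 0.33 kg, loose on the bed; starts about 16 to 30 mm short of each rail, turned up to 0.12 rad. Origin: middle of its underside; z up. It slides easily (0.5 to 1.3 N) but jams askew when one corner meets a rail first: then push nearer the end that lags. Home: its axes along the bed's, its origin over the bed's.
- far_left (a point): Corner of the glass at its +x, +y end (half thickness), which goes into the corner of the rails; home at x = 55, y = 75 mm of the bed's frame.
- far_right (a point): Corner of the glass at its +x, -y end; home at x = 55, y = -75 mm of the bed's frame.
- near_left (a point): Corner of the glass at its -x, +y end; home at x = -55, y = 75 mm of the bed's frame.
- nudger: Nudging tool, 80 mm tall, 50 g, standing upright and loose in its dock: round white nylon foot, 8 mm diameter, 30 mm long, below an orange square grip 18 x 18 mm, 50 mm long (30 to 80 mm above the foot's end). Origin: middle of the foot's lower end; z runs up the tool, x and y are square to the grip's faces.
- dock: Grey printed dock fixed on the desk: block 58 (x) by 84 (y) by 38 mm high on a 66 x 92 x 5 mm base; square socket 16 x 16 mm, 34 mm deep, its centre at x = 0, y = +14 mm; small nozzles stand 9 mm proud of the top at y -12 and -26 mm. The standing tool's grip rests on the dock's top, its origin then 8 mm above the desk. Origin: middle of the underside; z up.
- rook: Red printed chess rook, 74 mm wide, 67 mm high, standing on the desk: a bystander. Origin: middle of its underside.
- cutter: Flush cutter with red handles, 66 x 151 x 20 mm, lying on the desk: a bystander. Origin: middle of its underside.
- glue: White glue stick with a green cap, 20 x 91 x 20 mm, lying on the desk: a bystander. Origin: middle of its underside.

How it is judged (in metres and radians):
On the way, in this order (a step that is already met when the one before it is completed fails the run):
1. the tool is lifted out of its dock (z of nudger in the frame of dock above 0.045 m), for 0.1 s.
2. the held tool presses the glass squarely against the long rail with over 2.5 N, both ends of its edge within 1.8 mm of the rail (x of each of far_left, far_right in the frame of bed above 0.0532 m and contact force between nudger and the fingers above 0.5 N and contact force between nudger and glass above 0.5 N and contact force between glass and long_rail above 2.5 N), for 0.2 s.
3. the held tool presses the glass against the end stop with over 2.5 N, square, and within 1.8 mm of both rails (x of each of far_left, far_right in the frame of bed above 0.0532 m and y of each of far_left, near_left in the frame of bed above 0.0732 m and contact force between nudger and the fingers above 0.5 N and contact force between nudger and glass above 0.5 N and contact force between glass and end_stop above 2.5 N), for 0.2 s.
At the end, for the whole second after the job is handed in: The glass lies flat and at rest on the bed with both edges home: its three corners at the rails within 1.8 mm of the rail faces; the tool stands upright in its dock, its grip down on the dock's top to 2.5 mm, let go and at rest (x of each of far_left, far_right in the frame of bed above 0.0532 m and y of each of far_left, near_left in the frame of bed above 0.0732 m and linear speed of glass below 0.005 m/s and z of glass in the frame of bed below 0.0315 m and angle between glass's own z axis and vertical below 0.02 rad and z of nudger in the frame of dock below 0.0105 m and horizontal distance between nudger and dock below 0.022 m and angle between nudger's own z axis and vertical below 0.08 rad and linear speed of nudger below 0.01 m/s); the robot touches nothing.
It fails at once if the tool presses on the glass with more than 12 N (contact force between nudger and glass above 12 N).
It fails at once if the glass is pressed on a rail with more than 12 N (contact force between glass and long_rail above 12 N or contact force between glass and end_stop above 12 N).
It fails at once if the hand or arm touches the glass (contact force between any of the fingers, the arm and glass above 0.3 N).
It fails at once if the glass is lifted or tipped (z of glass in the frame of bed above 0.036 m or z of glass in the frame of bed below 0.027 m or angle between glass's own z axis and vertical above 0.08 rad).
It fails at once if a bystander is moved by more than 15 mm (distance of any of rook, cutter, glue from where it was at the start of the episode above 0.015 m).
It also fails if it takes over 72 s, if anything falls off the work surface, if the arm or the gripper's body presses on something with over 40 N, if the wrist force passes 120 N, or if a joint passes its speed limit or range.

ROBOT

A 6-joint arm with a two-finger parallel gripper is mounted at the origin on a cart in front of the work surface, level with it; the furniture and walls round the work are solid. World frame = base frame: x ahead of the robot, y to its left, z up, the work surface at z = 0. Lengths are in mm, angles in rad, forces in N, time in s.
With the tool pointing down it reaches from about 275 to 750 mm from the base axis. Payload 10.2 kg.
Tool frame: the origin (TCP) lies at the very end of the fingers, on their centre line; the grasp point (between the pads) lies 19 mm behind it (ctrl.tcp_to_grasp is the distance from the TCP to the grasp point, in mm); z points along the fingers, x is the direction in which the jaws open and shut, and the axes are right-handed (so a half turn about z gives the same grasp; the last joint's range is limited). The gripper opens to 85 mm and grips with 20 to 120 N. Pads are 22 mm wide; open, the fingers measure 114 mm over their backs; the gripper's body (76 mm by 85 mm) begins 54 mm behind the grasp point. The pads swing forward as they close: fully open they stand 13 mm farther back than shut.
Start: joints at [-1.345, 0.313, 1.498, -0, 1.331, -0.223], TCP at [227.778, -473.02, 231.294] pointing down, gripper open.
Joint ranges: [-2.94, 2.94], [-0.97, 2.17], [0.19, 2.56], [-1.23, 4.37], [0.02, 3.11], [-2.88, 2.88]. Speed limits (rad/s): [2.39, 2.39, 3.01, 3.14, 3.14, 3.14].

INTERFACE

Orientations are given as a unit quaternion [w, x, y, z].
In Python, from rig import monitor, vision, order, ctrl gives the robot as it stands. The module is installed in compiled form; this text tells all that it offers.
- The arm moves only by the shell command python3 -m pendant 'ROWS' [FORCE]. ROWS is JSON, a list that holds one entry, the list of rows, each a list of 5 numbers: the closure, from -1 (fully open) to 1 (shut), then the shift along the world's x, y, z in m, then the turn about the world's z in degrees. In form: [[[fingers, dx, dy, dz, spin], ...]]. A call has 1 to 20 rows; each row is the pose to reach, as a shift and turn from the pose commanded when the call began; what a row does not reach only later rows make up. A row lasts 1/10 s, in which the tool goes at most 50 mm and 8.59 degrees, less where a joint would pass 70% of its speed; a pose out of reach is approached as far as the arm can. A call with a gripper value outside its range is refused whole. The fingers move at their own pace and stop on an object; FORCE is the grip in N (left out, the last holds). Time passes only in rows, so rows that repeat a pose let the fingers close. It gives the time, the measured TCP pose, the force and the opening at its end, in the units of the state.
- monitor.sense(): the state, without advancing time (a new reading comes with each control period).
- vision.capture(name): name is "side" or "top" or "wrist"; returns (picture, depth): 384x512x3 uint8, red, green, blue; 384x512 float32, mm along the optical axis (not along the pixel's ray), 0 where there is no reading.
- vision.camera_info(name): a dict with "fov_y" (degrees; the focal length in pixels is half the picture's height over the tangent of half this angle, whatever the lens; pixels are square), "cx", "cy" (the principal point, pixels), "R" (3x3) and "t" (3): a world point X has camera coordinates R X + t; the wrist camera has in their place "hand_eye" (4x4, takes a point from camera to tool coordinates, whose origin is the TCP and whose axes are the tool frame's). Camera axes: x right, y down, z forward; pixel columns grow to the right and rows downward; lengths in mm; the calibration is good to about 2 mm. A picture is of the moment at which its call begins: read the wrist's pose just before it. camera_info takes no time and is no camera call.
- order.finish_job(): hands the job in, once; it reports no verdict.
The state is a dict: "time_s": time; "joints": joint angles; "dq": joint speeds; "tau": joint torques, N m; "eef_pos": TCP position; "ee_rot": TCP orientation; "force": force on the tool from outside, world axes, zero at the start; "wrist_torque": the same for the moment, N m; "grip_width": opening from 0.0 (shut) to 1.0 (fully open).
Only numpy, scipy, OpenCV 4.12 (cv2) and the standard library are available. Lean on these libraries where they do the work, as an engineer would, in place of code of your own. Each camera call takes 0.05 s, during which the arm holds its last target.

## Working session

There is one attempt and no reset: what is moved stays moved. The work goes in short steps, Python scripts to look and compute and a shell command to move; the robot and the scene stay as the last step left them, time stands still between calls to the robot, and variables do not carry over. Pictures are saved under pics/ and viewed, and the job is handed in when it is done.

```bash
mkdir -p pics; ls; python3 - <<'E'
from rig import monitor,vision
import cv2
print(monitor.sense())
for n in ["top","side","wrist"]:
    p,d=vision.capture(n); cv2.imwrite(f"pics/{n}0.png",p[:,:,::-1])
    import numpy as np; np.save(f"pics/{n}0d.npy",d)
    print(n,vision.camera_info(n))
E
```

```text
pics
{'time_s': 0.0, 'joints': array([-1.34538984e+00,  3.13459342e-01,  1.49837664e+00,  5.07925086e-06,
        1.33098206e+00, -2.23385274e-01]), 'dq': array([-0.00065719,  0.00038991, -0.00062051, -0.00013182, -0.0002004 ,
        0.00020332]), 'tau': array([-3.53748155e-04, -4.12267935e+01, -2.59743601e+01, -2.02059623e-04,
        4.16290190e-03, -2.13642171e-07]), 'eef_pos': array([ 227.73022588, -472.78267394,  230.75303962]), 'ee_rot': array([-4.34546997e-04,  8.46721807e-01, -5.32035531e-01, -4.31934403e-04]), 'force': array([ 0.03432495, -0.23569957,  0.15995477]), 'wrist_torque': array([-0.02367378, -0.00487505, -0.00107901]), 'grip_width': 0.9960272623606149}
top {'fov_y': 50.69799355642972, 'cx': 259.8492429162358, 'cy': 195.9807829669995, 'R': array([[-0.01200171, -0.9998569 , -0.01192216],
       [-0.99008565,  0.0135515 , -0.13980975],
       [ 0.1399513 ,  0.01012601, -0.99010661]]), 't': array([-146.50999487,  554.28433943, 1221.48255879])}
side {'fov_y': 47.87545322074487, 'cx': 255.49518081574917, 'cy': 193.08022135175977, 'R': array([[-0.81461356, -0.57958519, -0.02203967],
       [-0.27079468,  0.41365878, -0.86922762],
       [ 0.51290836, -0.70211638, -0.49392064]]), 't': array([333.88976897, 278.01911946, 863.94525522])}
wrist {'fov_y': 69.07856325750303, 'cx': 257.60550940309975, 'cy': 187.55377922937586, 'hand_eye': array([[ 9.99999973e-01, -2.09635347e-04, -1.01144875e-04,
        -2.28673351e-01],
       [ 2.28769506e-04,  9.65329294e-01,  2.61035057e-01,
        -6.60645979e+01],
       [ 4.29159362e-05, -2.61035073e-01,  9.65329316e-01,
        -1.42396411e+02],
       [ 0.00000000e+00,  0.00000000e+00,  0.00000000e+00,
         1.00000000e+00]])}
```

View pics/top0.png

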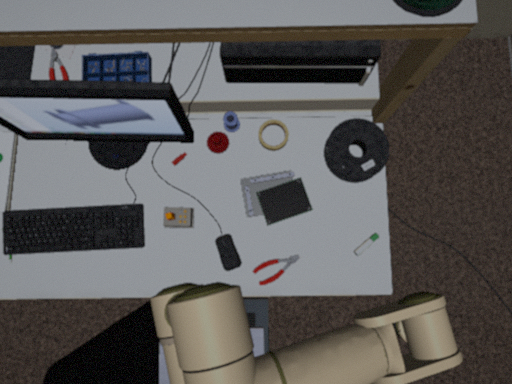

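View pics/side0.png

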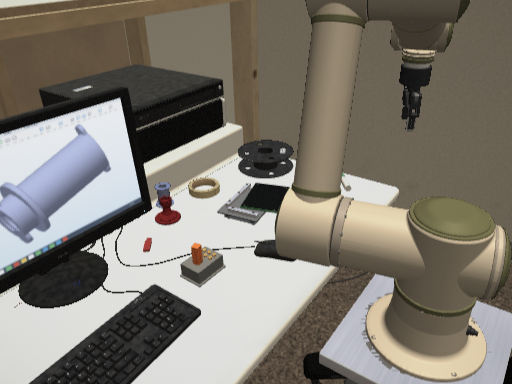

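View pics/wrist0.png

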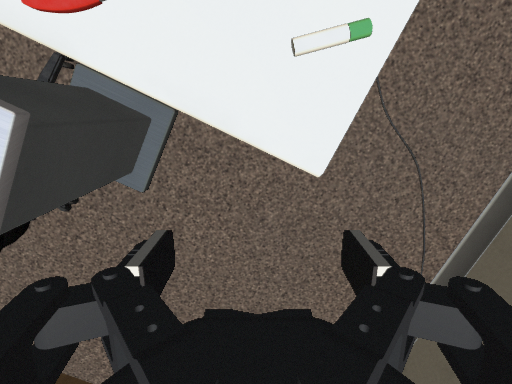

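```bash
cat > h.py <<'E'
from rig import monitor,vision
import numpy as np,cv2
from scipy.spatial.transform import Rotation as Ro
def cam(n,s=None):
    c=vision.camera_info(n); f=192/np.tan(np.radians(c['fov_y']/2))
    if n!='wrist':
        R=np.array(c['R']);o=-R.T@np.array(c['t']);Rw=R.T
    else:
        q=s['ee_rot'];Rt=Ro.from_quat([q[1],q[2],q[3],q[0]]).as_matrix()
        H=np.array(c['hand_eye']);Rw=Rt@H[:3,:3];o=Rt@H[:3,3]+s['eef_pos']
    return f,c['cx'],c['cy'],Rw,o
def ray(C,u,v,z):
    f,cx,cy,Rw,o=C
    d=Rw@np.array([(u-cx)/f,(v-cy)/f,1]);return o+d*(z-o[2])/d[2]
def proj(C,X):
    f,cx,cy,Rw,o=C;p=Rw.T@(np.array(X)-o);return f*p[0]/p[2]+cx,f*p[1]/p[2]+cy
def shot(name,n='wrist'):
    s=monitor.sense();p,d=vision.capture(n);b=p[:,:,::-1].copy()
    cv2.imwrite(f'pics/{name}.png',b);np.save(f'pics/{name}_d.npy',d);np.save(f'pics/{name}_s.npy',s,allow_pickle=True)
    return s,b,d
def load(name):
    return np.load(f'pics/{name}_s.npy',allow_pickle=True).item(),cv2.imread(f'pics/{name}.png'),np.load(f'pics/{name}_d.npy')
E
python3 - <<'E'
from h import *
C=cam('top')
for l,u,v,z in [('orange',169,216,88),('dock',178,217,38),('glassC',285,201,36),('bedcorner',243,180,30),('bedc2',290,172,30),('bed3',248,216,30),('gl',258,192,36),('gl',300,179,36),('gl',311,206,36),('gl',269,222,36),('cut',255,270,20),('cut2',298,257,20),('glue',357,254,20),('glue',377,236,20),('rook',218,142,60),('spool',357,150,20),('mouse',228,252,20)]:
    print(l,ray(C,u,v,z).round())
E
```

```text
orange [489. 116.  88.]
dock [490. 100.  38.]
glassC [ 536. -232.   36.]
bedcorner [ 605. -101.   30.]
bedc2 [ 629. -249.   30.]
bed3 [ 491. -116.   30.]
gl [ 565. -148.   36.]
gl [ 605. -280.   36.]
gl [ 519. -312.   36.]
gl [ 471. -181.   36.]
cut [ 325. -136.   20.]
cut2 [ 363. -269.   20.]
glue [ 370. -451.   20.]
glue [ 425. -515.   20.]
rook [721. -25.  60.]
spool [ 699. -466.   20.]
mouse [381. -53.  20.]
```

```bash
python3 -m pendant '[[[-1,0.03,0.035,0,-4],[-1,0.06,0.07,0,-8],[-1,0.09,0.1,0,-12],[-1,0.12,0.135,0,-16],[-1,0.15,0.17,0,-20],[-1,0.18,0.2,0,-24],[-1,0.21,0.235,0,-26],[-1,0.24,0.27,0,-26],[-1,0.24,0.27,0,-26],[-1,0.24,0.27,0,-26]]]' 60
python3 - <<'E'
from h import *
s,b,d=shot('w1'); print(s['eef_pos'],s['ee_rot'],s['force'])
E
```

```text
time_s: 1.15
eef_pos: [467.9, -202.4, 231.0]
ee_rot: [-0.0, -0.706, 0.708, 0.0]
force: [-0.2, -1.1, -0.0]
grip_width: 1.004
[ 467.93433152 -202.4256119   230.98089102] [-1.80938388e-04 -7.06035479e-01  7.08176374e-01  3.06135849e-04] [-0.1826085  -1.11611122 -0.03773517]
```

View pics/w1.png

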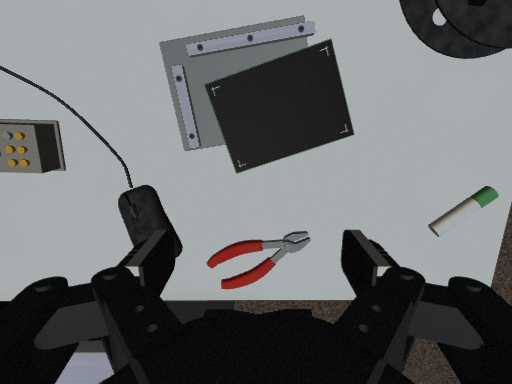

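```bash
python3 - <<'E'
from h import *
s,b,d=load('w1')
c=b[5:185,150:365]; cv2.imwrite('pics/w1z.png',cv2.resize(c,None,fx=3.3,fy=3.3,interpolation=cv2.INTER_CUBIC))
C=cam('wrist',s)
g=cv2.cvtColor(b,cv2.COLOR_BGR2GRAY)
m=((g<60)*255).astype('uint8'); m[:, :195]=0; m[:,365:]=0; m[185:]=0; m[:35]=0
m=cv2.morphologyEx(m,cv2.MORPH_CLOSE,np.ones((7,7)))
cs,_=cv2.findContours(m,cv2.RETR_EXTERNAL,cv2.CHAIN_APPROX_NONE);cs=max(cs,key=cv2.contourArea)
print(cv2.contourArea(cs),cv2.minAreaRect(cs))
P=np.array([ray(C,u,v,36)[:2] for u,v in cs[:,0]],np.float32)
r=cv2.minAreaRect(P);print(r,cv2.boxPoints(r).round(1))
for u,v in [(188,55),(315,34),(197,146),(186,68)]: print(ray(C,u,v,42).round(1),d[v,u])
E
```

```text
12029.5 ((282.1000671386719, 106.29999542236328), (96.76570892333984, 133.4481201171875), 71.56504821777344)
((536.6998291015625, -228.88934326171875), (108.25984191894531, 147.77279663085938), 18.33724594116211) [[ 462.1 -175.8]
 [ 508.6 -316.1]
 [ 611.3 -282. ]
 [ 564.8 -141.7]]
[ 594.1 -126.6   42. ] 306.16644
[ 614.3 -264.1   42. ] 336.05984
[ 495.3 -130.5   42. ] 0.0
[ 581.  -123.5   42. ] 318.7237
```

View pics/w1z.png

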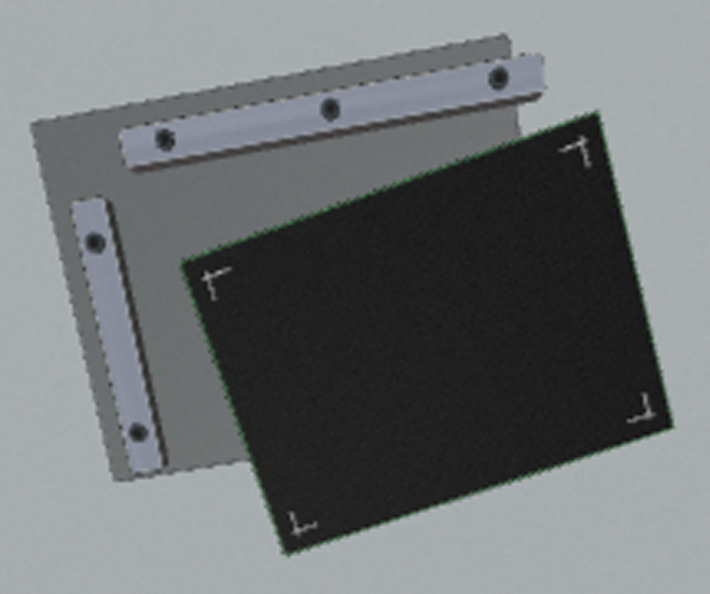

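```bash
python3 - <<'E'
from h import *
s,b,d=load('w1')
C=cam('wrist',s)
def edge(bx,z,lo,name):
    # mask of bright-bluish rail top
    x0,y0,x1,y1=bx
    hs=b.astype(int); m=(((hs[...,0]-hs[...,1]>=9)&(hs[...,1]>95))*255).astype('uint8')
    mm=np.zeros_like(m);mm[y0:y1,x0:x1]=m[y0:y1,x0:x1]
    mm=cv2.morphologyEx(mm,cv2.MORPH_CLOSE,np.ones((5,5)))
    cs,_=cv2.findContours(mm,cv2.RETR_EXTERNAL,cv2.CHAIN_APPROX_NONE)
    if not cs: print(name,'none');return
    cs=max(cs,key=cv2.contourArea)
    P=np.array([ray(C,u,v,z)[:2] for u,v in cs[:,0]],np.float32)
    r=cv2.minAreaRect(P);print(name,cv2.contourArea(cs),r,cv2.boxPoints(r).round(1).tolist())
print(b[40,250],b[12,250],b[70,220],b[110,183],b[30,250])
edge((180,15,325,62),42,0,'long');edge((165,58,205,155),42,0,'end')
E
```

```text
[71 66 62] [174 173 168] [111 112 109] [157 142 138] [111 110 106]
long 1266.0 ((610.5053100585938, -194.1221923828125), (10.70091724395752, 138.014404296875), 9.218358993530273) [[594.2000122070312, -126.9000015258789], [616.2999877929688, -263.1000061035156], [626.7999877929688, -261.3999938964844], [604.7000122070312, -125.0999984741211]]
end 655.5 ((538.7709350585938, -119.74678802490234), (90.40882873535156, 10.274717330932617), 9.324405670166016) [[493.29998779296875, -122.0], [495.0, -132.10000610351562], [584.2000122070312, -117.5], [582.5, -107.4000015258789]]
```

```bash
python3 -m pendant '[[[-1,0.002,0.02,0,8],[-1,0.004,0.04,0,16],[-1,0.006,0.06,0,24],[-1,0.008,0.08,0,32],[-1,0.01,0.1,0,40],[-1,0.012,0.12,0,48],[-1,0.014,0.14,0,56],[-1,0.016,0.16,0,64],[-1,0.018,0.18,0,72],[-1,0.02,0.2,0,80],[-1,0.02,0.215,0,88],[-1,0.02,0.23,0,90],[-1,0.02,0.23,0,90],[-1,0.02,0.23,0,90]]]' 60
python3 - <<'E'
from h import *
s,b,d=shot('w2'); print(s['eef_pos'],s['ee_rot'],s['force'],s['joints'])
E
```

```text
time_s: 2.6
eef_pos: [487.7, 25.8, 231.3]
ee_rot: [0.0, 1.0, -0.004, -0.0]
force: [0.5, -0.3, 0.2]
grip_width: 0.999
[487.70518806  25.82375614 231.26192626] [ 1.29730239e-04  9.99993324e-01 -3.65097033e-03 -6.90801862e-05] [ 0.45375761 -0.27301833  0.19942725] [-1.87389162e-01  2.32226799e-01  1.60386105e+00 -2.90491667e-04
  1.30559324e+00 -1.80011053e-01]
```

View pics/w2.png

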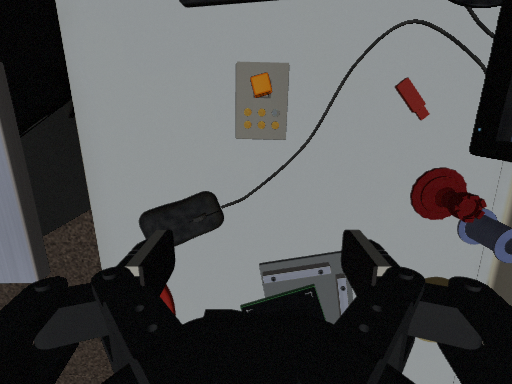

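```bash
python3 - <<'E'
from h import *
s,b,d=load('w2')
C=cam('wrist',s)
c=b[50:150,215:310]; cv2.imwrite('pics/w2z.png',cv2.resize(c,None,fx=6,fy=6,interpolation=cv2.INTER_CUBIC))
hsv=cv2.cvtColor(b,cv2.COLOR_BGR2HSV)
def rect(m,z,box):
    x0,y0,x1,y1=box;mm=np.zeros(m.shape,'uint8');mm[y0:y1,x0:x1]=m[y0:y1,x0:x1]*255
    cs,_=cv2.findContours(mm,cv2.RETR_EXTERNAL,cv2.CHAIN_APPROX_NONE);cs=max(cs,key=cv2.contourArea)
    P=np.array([ray(C,u,v,z)[:2] for u,v in cs[:,0]],np.float32);r=cv2.minAreaRect(P)
    print(cv2.contourArea(cs),r,cv2.boxPoints(r).round(1).tolist())
o=(hsv[...,1]>180)&(hsv[...,0]>5)&(hsv[...,0]<25)
rect(o&(hsv[...,2]>200),88,(240,60,285,103))
g=b.max(2).astype(int)
print(b[70,242],b[90,280],b[110,240],b[120,220])
m=(g<155)|o; m=cv2.morphologyEx(m.astype('uint8'),cv2.MORPH_CLOSE,np.ones((5,5)))
rect(m,5,(225,50,298,150)); rect(m,38,(225,50,298,150))
for u,v in [(262,84)]: print(d[v,u])
E
```

```text
Traceback (most recent call last):
ValueError: max() iterable argument is empty
```

View pics/w2z.png

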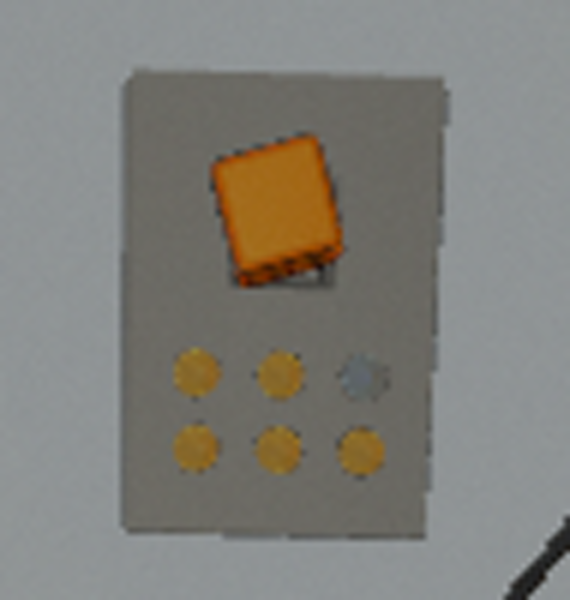

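```bash
python3 - <<'E'
from h import *
s,b,d=load('w2')
C=cam('wrist',s)
hsv=cv2.cvtColor(b,cv2.COLOR_BGR2HSV)
print(hsv[82,262],hsv[93,262],hsv[60,245],b[70,242],b[110,232],b[110,285])
def rect(m,z,box):
    x0,y0,x1,y1=box;mm=np.zeros(m.shape,'uint8');mm[y0:y1,x0:x1]=m[y0:y1,x0:x1]*255
    cs,_=cv2.findContours(mm,cv2.RETR_EXTERNAL,cv2.CHAIN_APPROX_NONE);cs=max(cs,key=cv2.contourArea)
    P=np.array([ray(C,u,v,z)[:2] for u,v in cs[:,0]],np.float32);r=cv2.minAreaRect(P)
    print(cv2.contourArea(cs),r,cv2.boxPoints(r).round(1).tolist())
o=(hsv[...,1]>150)&(hsv[...,0]<30)
rect((o&(hsv[...,2]>120)).astype('uint8'),88,(240,60,285,101))
m=(b.max(2)<128)|o; m=cv2.morphologyEx(m.astype('uint8'),cv2.MORPH_CLOSE,np.ones((5,5)))
rect(m,5,(225,50,298,146)); rect(m,38,(225,50,298,146))
print(d[82,262])
for p in [(196,373),(280,376),(195,448),(278,450),(361,452),(360,377)]:
    print(ray(C,215+p[0]/6-.5,50+p[1]/6-.5,47).round(1))
for p in [(214,165),(313,135),(342,240),(243,275)]: print('top',ray(C,215+p[0]/6-.5,50+p[1]/6-.5,88).round(1))
E
```

```text
[ 18 217 162] [ 13 241  88] [ 94  12 149] [ 99 105 107] [149 148 142] [ 99 105 106]
305.5 ((491.4409484863281, 118.05960845947266), (17.32122802734375, 18.474328994750977), 14.134461402893066) [[480.79998779296875, 124.9000015258789], [485.29998779296875, 107.0], [502.1000061035156, 111.19999694824219], [497.6000061035156, 129.10000610351562]]
3976.0 ((492.7569580078125, 104.64006042480469), (93.72142791748047, 66.35682678222656), 88.24713134765625) [[458.20001220703125, 58.79999923706055], [524.5, 56.79999923706055], [527.4000244140625, 150.5], [461.0, 152.5]]
3976.0 ((492.3543701171875, 103.51168823242188), (85.33169555664062, 60.41669845581055), 88.24717712402344) [[460.8999938964844, 61.79999923706055], [521.2000122070312, 59.900001525878906], [523.9000244140625, 145.1999969482422], [463.5, 147.10000610351562]]
269.22592
[476.4  92.6  47. ]
[492.2  91.9  47. ]
[475.9  78.8  47. ]
[491.7  78.3  47. ]
[507.5  77.8  47. ]
[507.2  91.6  47. ]
top [481.3 124.5  88. ]
top [497.1 128.9  88. ]
top [501.8 113.1  88. ]
top [485.7 107.8  88. ]
```

```bash
python3 -m pendant '[[[-1,0.001,0.03,0,7],[-1,0.002,0.06,-0.03,14],[-1,0.0036,0.091,-0.07,14],[-1,0.0036,0.091,-0.11,14],[-1,0.0036,0.091,-0.11,14],[-1,0.0036,0.091,-0.11,14],[-1,0.0036,0.091,-0.11,14]]]' 60
python3 - <<'E'
from h import *
s,b,d=shot('w3'); print(s['eef_pos'],s['ee_rot'],s['force'],s['joints'])
E
```

```text
time_s: 3.35
eef_pos: [492.7, 117.1, 123.5]
ee_rot: [0.0, 0.993, 0.119, 0.002]
force: [0.3, 0.1, -0.4]
grip_width: 0.997
[492.74546721 117.10920527 123.53666398] [2.66144839e-04 9.92939573e-01 1.18606703e-01 1.83935769e-03] [ 0.33138678  0.14362203 -0.36407089] [ 1.69293359e-03  3.85166701e-01  1.69905560e+00 -1.13319969e-04
  1.05365464e+00 -2.36024761e-01]
```

View pics/w3.png

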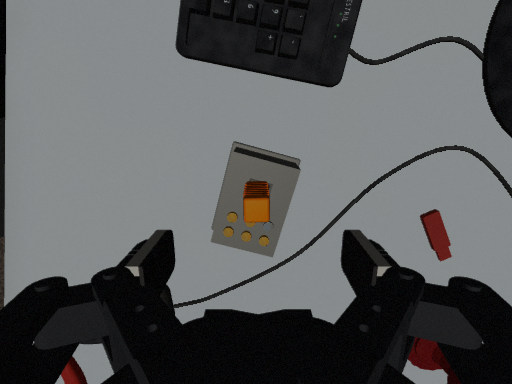

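```bash
python3 -m pendant '[[[-1,0,0,-0.03,0],[-1,0,0,-0.06,0],[-1,0,0,-0.07,0],[-1,0,0,-0.07,0],[-1,0,0,-0.07,0],[-1,0,0,-0.07,0]]]' 60; python3 -m pendant '[[[-1,0,0,0,0]]]' 60
python3 - <<'E'
from h import *
s,b,d=shot('w4')
E
```

```text
time_s: 4.0
eef_pos: [492.3, 117.9, 52.8]
ee_rot: [0.0, 0.993, 0.119, 0.001]
force: [0.5, 0.1, 0.2]
grip_width: 0.999
time_s: 4.1
eef_pos: [492.0, 118.0, 52.4]
ee_rot: [0.0, 0.993, 0.119, 0.001]
force: [0.2, -0.4, -0.6]
grip_width: 1.001
```

View pics/w4.png

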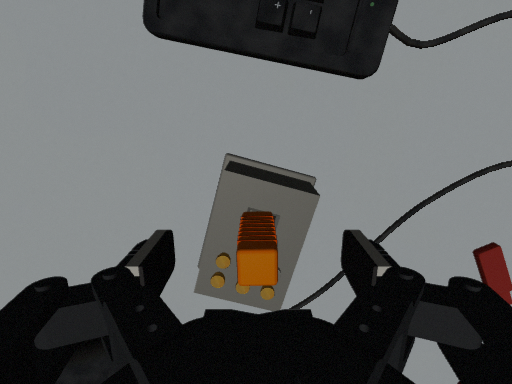

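```bash
python3 -m pendant '[[[1,0,0,0,0],[1,0,0,0,0],[1,0,0,0,0],[1,0,0,0,0],[1,0,0,0,0],[1,0,0,0,0],[1,0,0,0,0],[1,0,0,0,0]]]' 80; python3 -m pendant '[[[1,0,0,0,0],[1,0,0,0,0]]]' 80
```

```text
time_s: 4.95
eef_pos: [491.5, 118.0, 51.4]
ee_rot: [0.0, 0.993, 0.119, 0.0]
force: [-0.4, 0.2, 3.0]
grip_width: 0.2
time_s: 5.15
eef_pos: [491.5, 118.0, 51.4]
ee_rot: [0.0, 0.993, 0.119, 0.0]
force: [-0.1, 0.4, 3.6]
grip_width: 0.196
```

```bash
python3 -m pendant '[[[1,0,0,0.015,0],[1,0,0,0.03,0],[1,0,0,0.06,0],[1,0,0,0.1,0],[1,0,0,0.1,0],[1,0,0,0.1,0],[1,0,0,0.1,0],[1,0,0,0.1,0]]]' 80
python3 - <<'E'
from h import *
s,b,d=shot('w5');print(s['eef_pos'],s['force'],s['wrist_torque'])
s,b,d=shot('s5','side')
C=cam('side')
for z in (107,0): print(proj(C,[491.5,118,z+0]))
u,v=map(int,proj(C,[491.5,118,130]));c=b[max(v-60,0):v+60,max(u-70,0):u+70]
cv2.imwrite('pics/s5z.png',cv2.resize(c,None,fx=5,fy=5,interpolation=cv2.INTER_CUBIC))
E
```

```text
time_s: 5.95
eef_pos: [490.8, 117.9, 150.0]
ee_rot: [-0.0, 0.993, 0.119, -0.001]
force: [0.4, 0.1, -0.4]
grip_width: 0.2
[490.79617281 117.94796977 150.03236891] [ 0.38536142  0.06424004 -0.35354163] [ 0.01394354  0.00769907 -0.03657579]
(np.float64(194.9471412325771), np.float64(237.51904973270743))
(np.float64(199.03146586586715), np.float64(274.1797239846079))
```

View pics/w5.png

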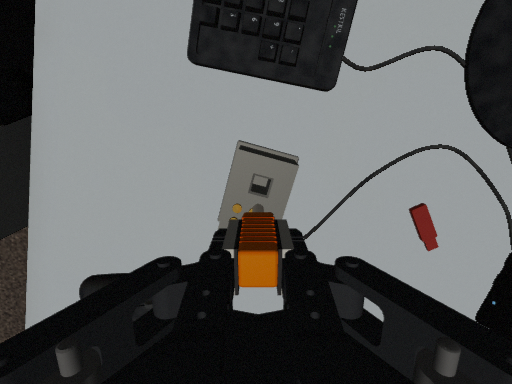

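View pics/s5z.png

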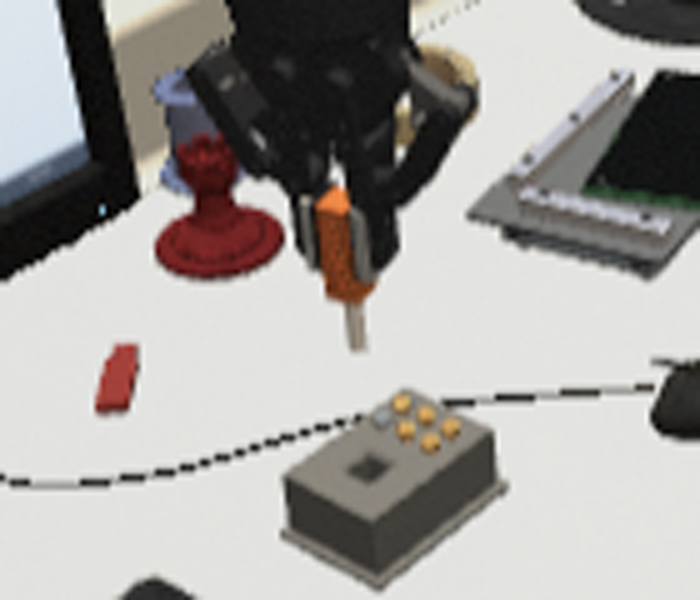

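```bash
python3 -m pendant '[[[1,-0.004,-0.04,0,0],[1,-0.008,-0.08,0,-1],[1,-0.012,-0.12,0,-2],[1,-0.017,-0.16,0,-3],[1,-0.022,-0.2,0,-4],[1,-0.027,-0.24,0,-4.7],[1,-0.032,-0.28,0,-4.7],[1,-0.0363,-0.328,0,-4.7],[1,-0.0363,-0.328,0,-4.7],[1,-0.0363,-0.328,0,-4.7],[1,-0.0363,-0.328,0,-4.7]]]' 100
python3 - <<'E'
from h import *
s,b,d=shot('w6');print(s['eef_pos'],s['force'],s['wrist_torque'])
E
```

```text
time_s: 7.15
eef_pos: [455.0, -209.2, 151.0]
ee_rot: [-0.0, 0.997, 0.079, -0.0]
force: [0.8, 0.7, -0.7]
grip_width: 0.196
[ 455.03947191 -209.16256416  150.95408485] [ 0.83497424  0.72492886 -0.66857626] [-0.00151929  0.01390931  0.0091797 ]
```

View pics/w6.png

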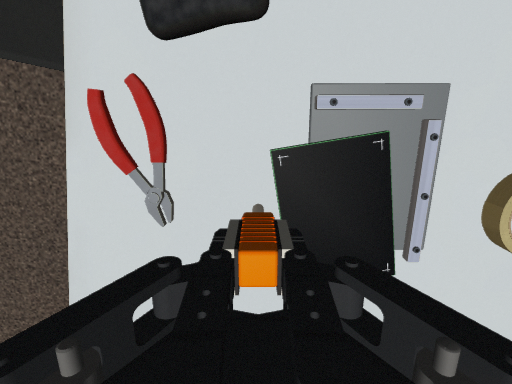

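```bash
python3 - <<'E'
from h import *
s,b,d=load('w6');C=cam('wrist',s)
t=np.radians(9.25);O=np.array([549.7,-200]);ex=np.array([np.cos(t),np.sin(t)]);ey=np.array([-ex[1],ex[0]])
for n,u,v,z in [('nl',270,149,36),('fl',388,131,36),('fr',395,274,36),('edge',283,207,36),('cut',170,220,10),('foot',258,208,107.6),('railTop',424,121,42),('railbot',405,260,42)]:
    p=ray(C,u,v,z);q=p[:2]-O;print(n,p.round(1),'bed',(q@ex).round(1),(q@ey).round(1))
E
```

```text
nl [ 461.  -174.3   36. ] bed -83.4 39.6
fl [ 563.8 -141.4   36. ] bed 23.4 55.5
fr [ 611.6 -282.    36. ] bed 47.9 -90.9
edge [ 483.  -227.9   36. ] bed -70.3 -16.8
cut [ 368.3 -270.4   10. ] bed -190.3 -40.3
foot [ 455.2 -208.   107.6] bed -94.6 7.3
railTop [ 589.8 -128.2   42. ] bed 51.1 64.4
railbot [ 613.1 -261.9   42. ] bed 52.6 -71.3
```

```bash
python3 -m pendant '[[[1,0,0,-0.03,0],[1,0,0,-0.06,0],[1,0,0,-0.08,0],[1,0,0,-0.09,0],[1,0,0,-0.09,0],[1,0,0,-0.09,0],[1,0,0,-0.09,0],[1,0,0,-0.09,0]]]' 100;  python3 -m pendant '[[[1,0.002,0.0003,0,0],[1,0.004,0.0006,0,0],[1,0.006,0.001,0,0],[1,0.0079,0.0013,0,0],[1,0.0079,0.0013,0,0],[1,0.0079,0.0013,0,0]]]'
```

```text
time_s: 8.0
eef_pos: [455.5, -210.2, 62.1]
ee_rot: [0.001, 0.997, 0.079, 0.001]
force: [-0.0, 0.6, -0.4]
grip_width: 0.195
time_s: 8.6
eef_pos: [463.0, -208.7, 61.2]
ee_rot: [-0.0, 0.997, 0.079, -0.0]
force: [-0.5, -0.1, -0.3]
grip_width: 0.198
```

```bash
python3 -m pendant '[[[1,0.0015,0.0002,0,0],[1,0.003,0.0005,0,0],[1,0.0045,0.0007,0,0],[1,0.006,0.001,0,0],[1,0.0075,0.0012,0,0],[1,0.009,0.0015,0,0],[1,0.0105,0.0017,0,0],[1,0.012,0.002,0,0]]]'; python3 -m pendant '[[[1,0.0015,0.0002,0,0],[1,0.003,0.0005,0,0],[1,0.0045,0.0007,0,0],[1,0.006,0.001,0,0]]]'
```

```text
time_s: 9.4
eef_pos: [475.1, -206.7, 61.3]
ee_rot: [-0.0, 0.997, 0.079, -0.0]
force: [-0.6, 0.1, -1.1]
grip_width: 0.198
time_s: 9.8
eef_pos: [481.1, -205.7, 61.3]
ee_rot: [-0.0, 0.997, 0.079, 0.0]
force: [-1.1, -0.0, -0.5]
grip_width: 0.193
```

```bash
python3 -m pendant '[[[1,0.0015,0.0002,0,0],[1,0.003,0.0005,0,0]]]'; python3 - <<'E'
from h import *
s,b,d=shot('w7');print(s['eef_pos'],s['force'],s['wrist_torque'])
E
```

```text
time_s: 10.0
eef_pos: [484.0, -205.2, 61.3]
ee_rot: [-0.0, 0.997, 0.079, -0.0]
force: [-0.8, -0.6, -1.5]
grip_width: 0.196
[ 484.01136881 -205.17125375   61.26245436] [-0.78713556 -0.63603584 -1.50548892] [0.07373798 0.31449713 0.01798938]
```

View pics/w7.png

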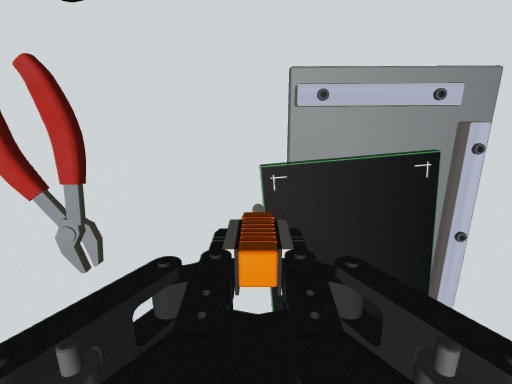

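```bash
cat >> h.py <<'E'
t=np.radians(9.25);O=np.array([549.7,-200]);ex=np.array([np.cos(t),np.sin(t)]);ey=np.array([-ex[1],ex[0]])
def bed(p): q=np.array(p)[:2]-O; return np.array([q@ex,q@ey]).round(1)
E
python3 - <<'E'
from h import *
s,b,d=load('w7');C=cam('wrist',s)
for n,u,v,z in [('nl',262,164,36),('fl',440,151,36),('low',430,292,36),('railTop',457,123,42),('rail',439,301,42),('stopfar',462,104,42),('stopnear',298,106,42)]: print(n,bed(ray(C,u,v,z)))
print(bed(s['eef_pos']))
E
python3 -m pendant '[[[1,0.001,0.00015,0,0],[1,0.002,0.0003,0,0],[1,0.003,0.0005,0,0],[1,0.003,0.0005,0,0]]]'
python3 -c "
from h import *
s=monitor.sense();print(bed(s['eef_pos']),s['force'],s['wrist_torque'])"
```

```text
nl [-62.8  41.2]
fl [44.2 48.6]
low [ 53.5 -49.1]
railTop [47.3 65.2]
rail [ 56.4 -51.8]
stopfar [48.2 75.5]
stopnear [-42.9  74.8]
[-65.7   5.5]
time_s: 10.45
eef_pos: [487.1, -204.7, 61.3]
ee_rot: [0.0, 0.997, 0.079, 0.0]
force: [-1.2, -0.4, -0.0]
grip_width: 0.196
[-62.5   5.4] [-1.19628707 -0.35757137 -0.02097086] [0.00236781 0.1812565  0.00666935]
```

```bash
python3 -m pendant '[[[1,0.0005,0.0001,0,0],[1,0.001,0.00015,0,0],[1,0.0015,0.0002,0,0],[1,0.0015,0.0002,0,0]]]'
python3 -c "
from h import *
s=monitor.sense();print(bed(s['eef_pos']),s['force'],s['wrist_torque'])
s,b,d=shot('w8')"
```

```text
time_s: 10.85
eef_pos: [488.5, -204.5, 61.3]
ee_rot: [0.0, 0.997, 0.079, 0.0]
force: [-1.4, -0.4, -0.1]
grip_width: 0.197
[-61.1   5.4] [-1.43678184 -0.37713368 -0.08710535] [ 0.08792866  0.23361749 -0.00601531]
```

View pics/w8.png

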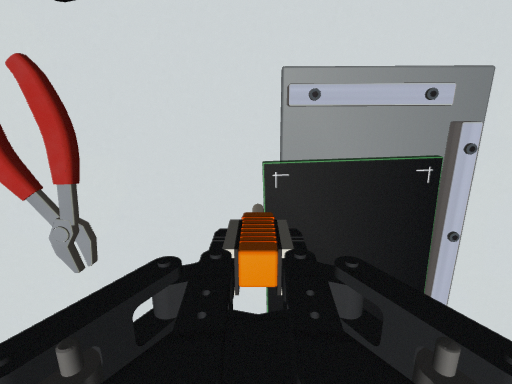

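```bash
python3 -m pendant '[[[1,0.0004,0.0001,0,0],[1,0.0008,0.0001,0,0],[1,0.001,0.00015,0,0],[1,0.001,0.00015,0,0]]]'
python3 -c "
from h import *
s=monitor.sense();print(bed(s['eef_pos']),s['force'],s['wrist_torque'])"
python3 -m pendant '[[[1,0.0003,0.0001,0,0],[1,0.0005,0.0001,0,0],[1,0.0005,0.0001,0,0]]]'
python3 -c "
from h import *
s=monitor.sense();print(bed(s['eef_pos']),s['force'],s['wrist_torque'])"
```

```text
time_s: 11.3
eef_pos: [489.5, -204.3, 61.3]
ee_rot: [-0.0, 0.997, 0.079, -0.0]
force: [-1.3, -0.3, -0.5]
grip_width: 0.2
[-60.1   5.4] [-1.2556323  -0.33123305 -0.45466781] [0.06220721 0.33058187 0.02527842]
time_s: 11.6
eef_pos: [490.0, -204.3, 61.3]
ee_rot: [0.0, 0.997, 0.079, 0.0]
force: [-1.4, -0.5, 0.2]
grip_width: 0.197
[-59.6   5.4] [-1.39604728 -0.49434479  0.22783152] [0.09039488 0.30185513 0.01303178]
```

```bash
python3 -m pendant '[[[1,0.0003,0.0001,0,0],[1,0.0005,0.0001,0,0],[1,0.0005,0.0001,0,0]]]'
python3 -c "
from h import *
s=monitor.sense();print(bed(s['eef_pos']),s['force'],s['wrist_torque'])"
python3 -m pendant '[[[1,0.0003,0.0001,0,0],[1,0.0004,0.0001,0,0],[1,0.0004,0.0001,0,0]]]'
python3 -c "
from h import *
s=monitor.sense();print(bed(s['eef_pos']),s['force'],s['wrist_torque'])"
```

```text
time_s: 11.9
eef_pos: [490.5, -204.2, 61.3]
ee_rot: [-0.0, 0.997, 0.079, 0.0]
force: [-1.1, -0.0, -0.1]
grip_width: 0.195
[-59.1   5.4] [-1.07521928 -0.01846467 -0.11853493] [ 0.10029383  0.34488348 -0.02436567]
time_s: 12.2
eef_pos: [490.9, -204.1, 61.3]
ee_rot: [-0.0, 0.997, 0.079, -0.0]
force: [-2.8, 1.0, -0.7]
grip_width: 0.199
[-58.7   5.5] [-2.818919    1.02931559 -0.6783905 ] [ 0.13044025  0.41755863 -0.0194927 ]
```

Force is starting to climb at the expected place; increase in 0.3 mm steps.

```bash
python3 -m pendant '[[[1,0.0003,0,0,0],[1,0.0003,0,0,0],[1,0.0003,0,0,0]]]'
python3 -c "
from h import *
s=monitor.sense();print(bed(s['eef_pos']),s['force'],s['wrist_torque'])
s,b,d=shot('w9');print(s['force'])"
```

```text
time_s: 12.5
eef_pos: [491.1, -204.0, 61.3]
ee_rot: [-0.0, 0.997, 0.079, -0.0]
force: [-3.1, 0.9, -0.1]
grip_width: 0.196
[-58.5   5.4] [-3.13004683  0.86794182 -0.1397323 ] [ 0.17548897  0.58414838 -0.01412784]
[-3.13004683  0.86794182 -0.1397323 ]
```

View pics/w9.png

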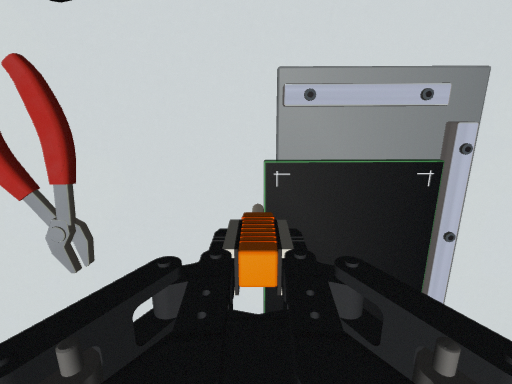

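```bash
python3 -m pendant '[[[1,0.0004,0,0,0],[1,0.0004,0,0,0],[1,0.0004,0,0,0]]]'
python3 -m pendant '[[[1,0.0003,0,0,0],[1,0.0003,0,0,0],[1,0.0003,0,0,0]]]'
python3 -c "
from h import *
s=monitor.sense();print(bed(s['eef_pos']),s['force'],s['wrist_torque'])"
```

```text
time_s: 12.85
eef_pos: [491.2, -204.0, 61.2]
ee_rot: [-0.0, 0.997, 0.079, -0.001]
force: [-4.6, -0.5, 0.9]
grip_width: 0.199
time_s: 13.15
eef_pos: [491.3, -204.0, 61.2]
ee_rot: [-0.0, 0.997, 0.079, -0.001]
force: [-7.0, 0.5, 2.2]
grip_width: 0.192
[-58.3   5.4] [-6.98180014  0.45146755  2.16367478] [0.05278346 1.21731922 0.02779033]
```

```bash
python3 -m pendant '[[[1,0,0,0,0],[1,0,0,0,0],[1,0,0,0,0],[1,0,0,0,0]]]'
python3 -c "
from h import *
s=monitor.sense();print(bed(s['eef_pos']),s['force'],s['wrist_torque'])"
python3 -m pendant '[[[1,0,0,0,0],[1,0,0,0,0]]]'
```

```text
time_s: 13.55
eef_pos: [491.3, -204.0, 61.2]
ee_rot: [-0.0, 0.997, 0.079, -0.001]
force: [-6.6, -0.9, 2.5]
grip_width: 0.195
[-58.3   5.4] [-6.60497365 -0.86971863  2.46440696] [ 0.08950483  1.20165897 -0.03417413]
time_s: 13.75
eef_pos: [491.3, -204.0, 61.2]
ee_rot: [-0.0, 0.997, 0.079, -0.001]
force: [-6.0, 1.5, 1.8]
grip_width: 0.197
```

```bash
python3 -m pendant '[[[1,-0.001,0,0,0],[1,-0.003,-0.0005,0,0],[1,-0.008,-0.0013,0,0],[1,-0.015,-0.0025,0,0],[1,-0.025,-0.004,0,0],[1,-0.025,-0.004,0.03,0],[1,-0.025,-0.004,0.07,0],[1,-0.025,-0.004,0.11,0],[1,-0.025,-0.004,0.11,0],[1,-0.025,-0.004,0.11,0],[1,-0.025,-0.004,0.11,0]]]'
python3 - <<'E'
from h import *
s,b,d=shot('w10');print(bed(s['eef_pos']),s['eef_pos'],s['force'],s['joints'])
E
```

```text
time_s: 14.85
eef_pos: [466.1, -207.8, 170.0]
ee_rot: [-0.001, 0.997, 0.078, -0.001]
force: [-0.3, 0.4, -0.3]
grip_width: 0.195
[-83.8   5.7] [ 466.05975501 -207.79755177  170.0161024 ] [-0.31600694  0.40301942 -0.25202081] [-6.49316320e-01  3.39254941e-01  1.62913049e+00 -4.62686602e-05
  1.17553338e+00 -8.06418935e-01]
```

View pics/w10.png

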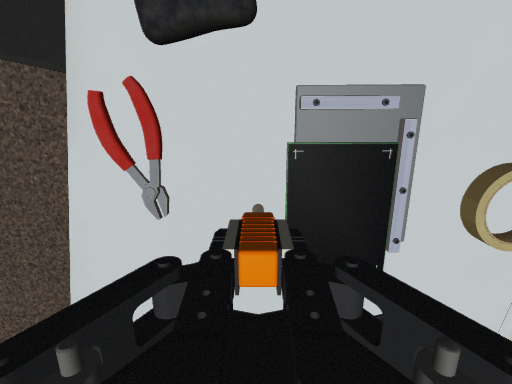

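```bash
python3 - <<'E'
from h import *
s,b,d=load('w10');C=cam('wrist',s)
for n,u,v,z in [('nl',288,143,36),('fl',397,143,36),('fr',384,266,36),('stopfar',399,109,42),('stopnear',302,109,42),('cut',168,215,10)]: print(n,bed(ray(C,u,v,z)),ray(C,u,v,z).round())
for q in [(0,-135),(-100,-130)]: print((O+q[0]*ex+q[1]*ey).round(1))
E
```

```text
nl [-53.9  42.7] [ 490. -167.   36.]
fl [53.2 42.3] [ 595. -150.   36.]
fr [ 55.7 -93.2] [ 620. -283.   36.]
stopfar [48.2 74.4] [ 585. -119.   42.]
stopnear [-42.2  74.8] [ 496. -133.   42.]
cut [-187.7  -41.9] [ 371. -272.   10.]
[ 571.4 -333.2]
[ 471.9 -344.4]
```

```bash
python3 -m pendant '[[[1,0.01,-0.011,0,-8.2],[1,0.02,-0.022,0,-16.4],[1,0.03,-0.033,0,-24.6],[1,0.04,-0.044,0,-32.8],[1,0.05,-0.055,0,-41],[1,0.06,-0.066,0,-49],[1,0.07,-0.077,0,-57],[1,0.08,-0.088,0,-65],[1,0.09,-0.1,0,-73],[1,0.1,-0.11,0,-81],[1,0.1045,-0.1205,0,-90],[1,0.1045,-0.1205,0,-90],[1,0.1045,-0.1205,0,-90],[1,0.1045,-0.1205,0,-90],[1,0.1045,-0.1205,0,-90]]]'
python3 - <<'E'
from h import *
s,b,d=shot('w11');print(bed(s['eef_pos']),s['eef_pos'],s['force'],s['joints'])
E
```

```text
time_s: 16.4
eef_pos: [571.2, -328.1, 171.3]
ee_rot: [-0.0, 0.761, -0.649, -0.0]
force: [0.8, -0.1, -0.2]
grip_width: 0.199
[   0.7 -129.9] [ 571.22417272 -328.09692283  171.28969615] [ 0.84254425 -0.12290108 -0.21696272] [-6.98856303e-01  6.57401352e-01  1.12636510e+00  3.54856546e-05
  1.35812269e+00  7.12509596e-01]
```

View pics/w11.png

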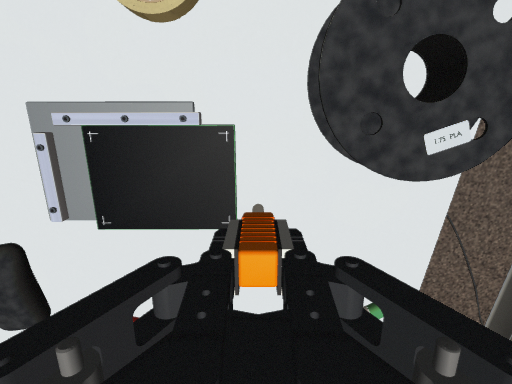

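```bash
python3 -m pendant '[[[1,0,0,-0.03,0],[1,0,0,-0.06,0],[1,0,0,-0.09,0],[1,0,0,-0.11,0],[1,0,0,-0.11,0],[1,0,0,-0.11,0],[1,0,0,-0.11,0],[1,0,0,-0.11,0]]]'; python3 -m pendant '[[[1,-0.0003,0.002,0,0],[1,-0.0006,0.004,0,0],[1,-0.0009,0.006,0,0],[1,-0.0012,0.008,0,0],[1,-0.0016,0.01,0,0],[1,-0.002,0.012,0,0],[1,-0.0023,0.014,0,0],[1,-0.0023,0.014,0,0]]]'
python3 -c "
from h import *
s=monitor.sense();print(bed(s['eef_pos']),s['force'],s['wrist_torque'])"
```

```text
time_s: 17.25
eef_pos: [571.9, -328.9, 62.8]
ee_rot: [-0.0, 0.761, -0.649, 0.001]
force: [-0.1, -0.2, 0.1]
grip_width: 0.196
time_s: 18.05
eef_pos: [569.1, -314.3, 61.3]
ee_rot: [-0.0, 0.761, -0.649, -0.0]
force: [-0.3, -1.0, -0.9]
grip_width: 0.198
[   0.8 -115.9] [-0.34330587 -0.95049811 -0.85036985] [-0.00092316 -0.00048186  0.00969995]
```

```bash
python3 -m pendant '[[[1,-0.0002,0.0015,0,0],[1,-0.0004,0.003,0,0],[1,-0.0006,0.0045,0,0],[1,-0.0008,0.006,0,0],[1,-0.001,0.0075,0,0],[1,-0.0012,0.009,0,0],[1,-0.0014,0.0105,0,0],[1,-0.0016,0.012,0,0],[1,-0.0018,0.0135,0,0],[1,-0.002,0.015,0,0],[1,-0.0022,0.0165,0,0],[1,-0.0024,0.018,0,0]]]'
python3 -c "
from h import *
s=monitor.sense();print(bed(s['eef_pos']),s['force'],s['wrist_torque'])
shot('w12')"
```

```text
time_s: 19.25
eef_pos: [566.7, -296.5, 61.3]
ee_rot: [0.0, 0.76, -0.649, 0.0]
force: [-0.8, -2.0, -0.8]
grip_width: 0.199
[  1.2 -97.9] [-0.82286436 -1.95617027 -0.76734111] [-0.33291249  0.09508265 -0.01557729]
```

View pics/w12.png

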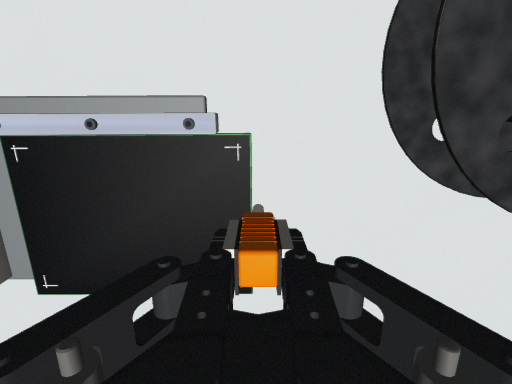

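```bash
python3 -m pendant '[[[1,-0.0002,0.0015,0,0],[1,-0.0004,0.003,0,0],[1,-0.0006,0.0045,0,0],[1,-0.0008,0.006,0,0],[1,-0.001,0.0075,0,0],[1,-0.0012,0.009,0,0],[1,-0.0014,0.0105,0,0],[1,-0.0016,0.012,0,0],[1,-0.0018,0.0135,0,0],[1,-0.002,0.015,0,0],[1,-0.002,0.015,0,0]]]'
python3 -c "
from h import *
s=monitor.sense();print(bed(s['eef_pos']),s['force'],s['wrist_torque'])
shot('w13')"
```

```text
time_s: 20.4
eef_pos: [564.7, -281.3, 61.3]
ee_rot: [-0.0, 0.761, -0.649, -0.0]
force: [-0.0, -1.5, 0.6]
grip_width: 0.196
[  1.7 -82.6] [-0.03687534 -1.49767156  0.57140032] [-0.12204242  0.03395066  0.00768998]
```

View pics/w13.png

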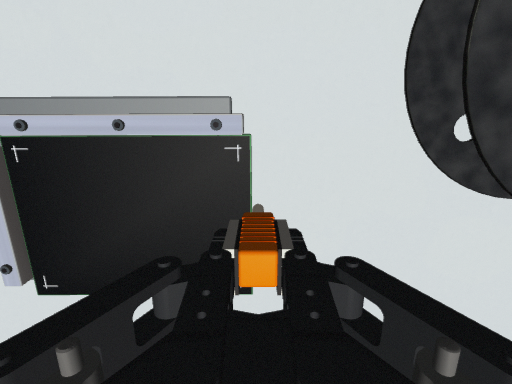

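```bash
python3 -m pendant '[[[1,-0.0001,0.0007,0,0],[1,-0.0002,0.0014,0,0],[1,-0.0003,0.002,0,0],[1,-0.0003,0.0025,0,0],[1,-0.0003,0.0025,0,0]]]'
python3 -c "
from h import *
s=monitor.sense();print(bed(s['eef_pos']),s['force'],s['wrist_torque'])"
python3 -m pendant '[[[1,0,0.0003,0,0],[1,-0.0001,0.0006,0,0],[1,-0.0001,0.0006,0,0]]]'
python3 -c "
from h import *
s=monitor.sense();print(bed(s['eef_pos']),s['force'],s['wrist_torque'])"
```

```text
time_s: 20.95
eef_pos: [564.4, -279.0, 61.3]
ee_rot: [0.0, 0.761, -0.649, -0.0]
force: [-0.2, -2.2, -0.3]
grip_width: 0.197
[  1.8 -80.3] [-0.18799339 -2.15333233 -0.34556251] [-0.16451764  0.04038571  0.00922684]
time_s: 21.25
eef_pos: [564.3, -278.4, 61.3]
ee_rot: [-0.0, 0.76, -0.649, -0.0]
force: [0.2, -0.4, -1.0]
grip_width: 0.2
[  1.8 -79.8] [ 0.15844696 -0.44902476 -1.0292965 ] [-0.26859844  0.04802603 -0.00811298]
```

```bash
python3 -m pendant '[[[1,0,0.0003,0,0],[1,-0.0001,0.0005,0,0],[1,-0.0001,0.0005,0,0]]]'
python3 -c "
from h import *
s=monitor.sense();print(bed(s['eef_pos']),s['force'],s['wrist_torque'])"
python3 -m pendant '[[[1,0,0.0003,0,0],[1,0,0.0004,0,0],[1,0,0.0004,0,0]]]'
python3 -c "
from h import *
s=monitor.sense();print(bed(s['eef_pos']),s['force'],s['wrist_torque'])"
```

```text
time_s: 21.55
eef_pos: [564.2, -277.9, 61.3]
ee_rot: [-0.0, 0.76, -0.649, -0.0]
force: [-0.5, -1.8, -1.2]
grip_width: 0.202
[  1.8 -79.2] [-0.52096117 -1.75503395 -1.21534246] [-0.24743432  0.0406829   0.0081797 ]
time_s: 21.85
eef_pos: [564.2, -277.7, 61.3]
ee_rot: [0.0, 0.76, -0.649, 0.0]
force: [0.1, -2.2, -1.0]
grip_width: 0.198
[  1.8 -79.1] [ 0.07821582 -2.15530063 -1.00168255] [-0.47112941 -0.00886255  0.04256628]
```

```bash
python3 -m pendant '[[[1,0,0.0004,0,0],[1,0,0.0004,0,0],[1,0,0.0004,0,0]]]'
python3 -c "
from h import *
s=monitor.sense();print(bed(s['eef_pos']),s['force'],s['wrist_torque'])"
```

```text
time_s: 22.15
eef_pos: [564.2, -277.5, 61.3]
ee_rot: [0.0, 0.76, -0.649, 0.0]
force: [-0.2, -6.3, -2.1]
grip_width: 0.199
[  1.8 -78.9] [-0.22987162 -6.34747032 -2.09041037] [-0.96270433  0.05778405 -0.00692356]
```

```bash
python3 -m pendant '[[[1,0,0.0001,0,0],[1,0,0.0001,0,0],[1,0,0.0001,0,0],[1,0,0.0001,0,0]]]'
python3 -c "
from h import *
s=monitor.sense();print(bed(s['eef_pos']),s['force'],s['wrist_torque'])
shot('w14')"
python3 -m pendant '[[[1,0,0,0,0],[1,0,0,0,0],[1,0,0,0,0]]]'
```

```text
time_s: 22.55
eef_pos: [564.2, -277.5, 61.4]
ee_rot: [0.0, 0.76, -0.649, 0.0]
force: [-0.0, -5.1, -2.0]
grip_width: 0.195
[  1.8 -78.8] [-0.0234995  -5.14950389 -1.97894792] [-1.09169374 -0.02447774 -0.04796718]
time_s: 22.9
eef_pos: [564.2, -277.5, 61.3]
ee_rot: [0.0, 0.76, -0.649, 0.0]
force: [0.2, -5.3, -2.0]
grip_width: 0.196
```

View pics/w14.png

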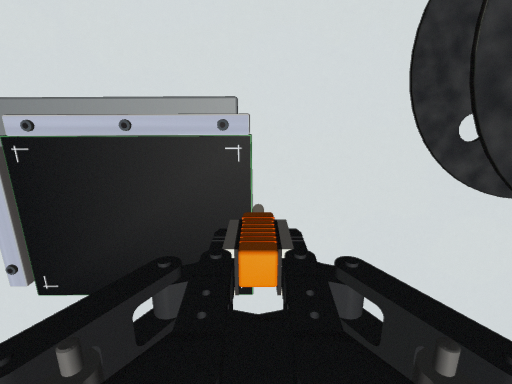

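```bash
python3 -m pendant '[[[1,0,-0.001,0,0],[1,0.0004,-0.003,0,0],[1,0.0013,-0.008,0,0],[1,0.0024,-0.015,0,0],[1,0.004,-0.025,0,0],[1,0.004,-0.025,0.03,0],[1,0.004,-0.025,0.07,0],[1,0.004,-0.025,0.11,0],[1,0.004,-0.025,0.11,0]]]'
python3 -m pendant '[[[1,-0.03,0.03,0.01,0],[1,-0.06,0.06,0.02,0],[1,-0.09,0.09,0.03,0],[1,-0.12,0.1,0.05,0],[1,-0.12,0.1,0.06,0],[1,-0.12,0.1,0.06,0],[1,-0.12,0.1,0.06,0]]]'
python3 -c "
from h import *
s,b,d=shot('w15');print(s['eef_pos'],s['force'])"
```

```text
time_s: 23.8
eef_pos: [570.0, -304.0, 177.6]
ee_rot: [-0.0, 0.76, -0.649, 0.005]
force: [0.5, 0.4, -0.4]
grip_width: 0.195
time_s: 24.5
eef_pos: [448.7, -202.7, 230.6]
ee_rot: [-0.0, 0.76, -0.65, -0.0]
force: [0.1, -0.5, -1.0]
grip_width: 0.193
[ 448.67175045 -202.66581575  230.59258431] [ 0.126553   -0.53677809 -0.96737765]
```

View pics/w15.png

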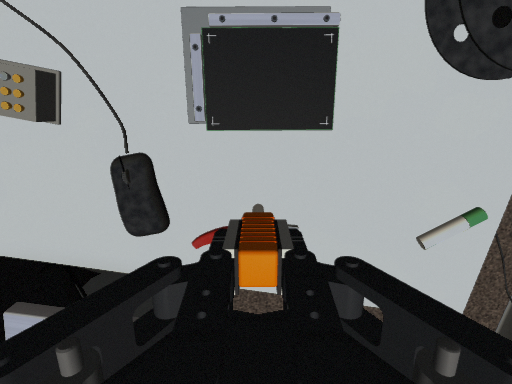

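```bash
python3 - <<'E'
from h import *
s,b,d=load('w15');C=cam('wrist',s)
c=b[0:140,175:350]; cv2.imwrite('pics/w15z.png',cv2.resize(c,None,fx=4.2,fy=4.2,interpolation=cv2.INTER_CUBIC))
g=b.max(2);m=((g<60)*255).astype('uint8');mm=np.zeros_like(m);mm[20:140,195:345]=m[20:140,195:345]
mm=cv2.morphologyEx(mm,cv2.MORPH_OPEN,np.ones((5,5)))
cs,_=cv2.findContours(mm,cv2.RETR_EXTERNAL,cv2.CHAIN_APPROX_NONE);cs=max(cs,key=cv2.contourArea)
P=np.array([bed(ray(C,u,v,36)) for u,v in cs[:,0]],np.float32);r=cv2.minAreaRect(P);print(r)
hs=b.astype(int); k=((hs[...,0]-hs[...,1]>=9)&(hs[...,1]>95)).astype('uint8')*255
for x0,y0,x1,y1 in [(208,8,345,28),(188,30,206,125)]:
    q=np.zeros_like(k);q[y0:y1,x0:x1]=k[y0:y1,x0:x1];q=cv2.morphologyEx(q,cv2.MORPH_CLOSE,np.ones((5,5)))
    cs,_=cv2.findContours(q,cv2.RETR_EXTERNAL,cv2.CHAIN_APPROX_NONE);cs=max(cs,key=cv2.contourArea)
    P=np.array([bed(ray(C,u,v,42)) for u,v in cs[:,0]],np.float32);print(cv2.minAreaRect(P))
E
```

```text
((0.08646774291992188, 0.160247802734375), (147.75457763671875, 107.39825439453125), 89.72187042236328)
((61.125267028808594, -4.1206207275390625), (137.79248046875, 10.43597412109375), 89.72051239013672)
((2.049999237060547, 81.0), (10.399993896484375, 89.5), 90.0)
```

View pics/w15z.png

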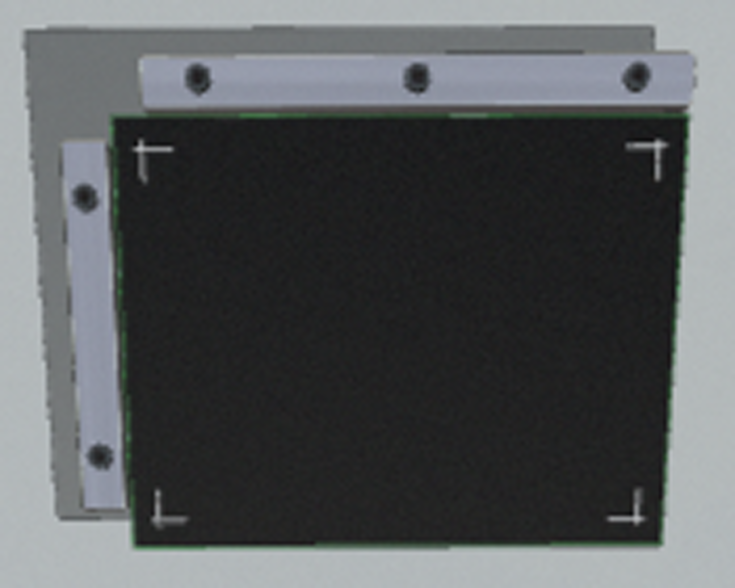

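```bash
python3 -m pendant '[[[1,0.004,0.03,0,7.5],[1,0.008,0.06,0,15],[1,0.012,0.09,0,22.5],[1,0.016,0.12,0,30],[1,0.02,0.15,0,37.5],[1,0.024,0.18,0,45],[1,0.028,0.21,0,52.5],[1,0.032,0.24,0,60],[1,0.036,0.27,0,67.5],[1,0.04,0.3,-0.02,75],[1,0.0435,0.3205,-0.05,80],[1,0.0435,0.3205,-0.07,80],[1,0.0435,0.3205,-0.07,80],[1,0.0435,0.3205,-0.07,80],[1,0.0435,0.3205,-0.07,80],[1,0.0435,0.3205,-0.07,80]]]'
python3 -c "
from h import *
s,b,d=shot('w16');print(s['eef_pos'],s['force'])
C=cam('wrist',s)
c=b[130:290,190:330]; cv2.imwrite('pics/w16z.png',cv2.resize(c,None,fx=3.7,fy=3.7,interpolation=cv2.INTER_CUBIC))
"
```

```text
time_s: 26.15
eef_pos: [492.3, 118.1, 162.2]
ee_rot: [-0.0, 1.0, -0.009, 0.001]
force: [-0.5, 0.5, -0.2]
grip_width: 0.194
[492.26798205 118.07812084 162.23997552] [-0.47324832  0.54130803 -0.19731635]
```

View pics/w16z.png

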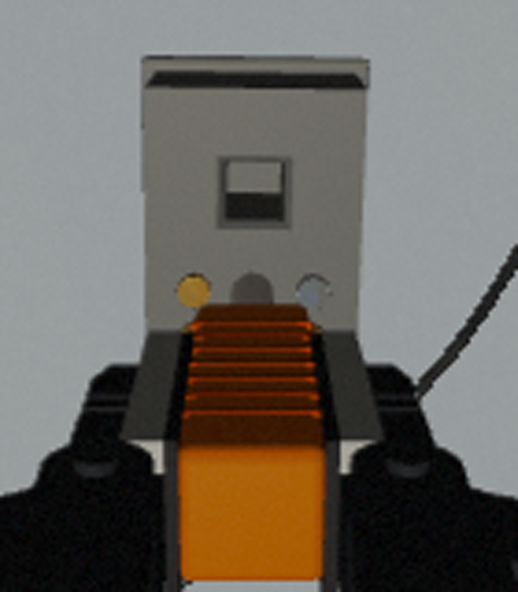

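```bash
python3 - <<'E'
from h import *
s,b,d=load('w16');C=cam('wrist',s)
f=lambda x,y:(190+(x+.5)/3.7-.5,130+(y+.5)/3.7-.5)
for n,p in [('a',(218,156)),('b',(291,156)),('c',(291,228)),('d',(218,228)),('ctr',(254.5,192))]: print(n,ray(C,*f(*p),38).round(1))
print('foot tip front edge',ray(C,*f(251,272),118.8).round(1), 'L',ray(C,*f(231,285),118.8).round(1),'R',ray(C,*f(273,285),118.8).round(1))
E
```

```text
a [483.8 128.3  38. ]
b [503.1 127.9  38. ]
c [502.9 108.2  38. ]
d [483.3 108.6  38. ]
ctr [493.3 118.3  38. ]
foot tip front edge [492.3 122.7 118.8] L [488.5 120.2 118.8] R [496.5 120.  118.8]
```

```bash
python3 -m pendant '[[[1,0.0008,0,-0.03,0],[1,0.0008,0,-0.05,0],[1,0.0008,0,-0.07,0],[1,0.0008,0,-0.085,0],[1,0.0008,0,-0.095,0],[1,0.0008,0,-0.102,0],[1,0.0008,0,-0.105,0],[1,0.0008,0,-0.107,0],[1,0.0008,0,-0.107,0],[1,0.0008,0,-0.107,0],[1,0.0008,0,-0.107,0]]]'
python3 -m pendant '[[[1,0,0,-0.001,0],[1,0,0,-0.002,0],[1,0,0,-0.002,0],[1,0,0,-0.002,0]]]'
```

```text
time_s: 27.3
eef_pos: [492.7, 118.4, 54.6]
ee_rot: [-0.0, 1.0, -0.009, 0.0]
force: [0.2, 0.3, -0.4]
grip_width: 0.196
time_s: 27.7
eef_pos: [492.5, 118.4, 52.3]
ee_rot: [-0.0, 1.0, -0.009, -0.0]
force: [0.1, -1.4, -0.4]
grip_width: 0.197
```

```bash
python3 -m pendant '[[[1,0,0,-0.0005,0],[1,0,0,-0.001,0],[1,0,0,-0.001,0],[1,0,0,-0.001,0]]]'
python3 -m pendant '[[[1,0,0,-0.0005,0],[1,0,0,-0.0005,0],[1,0,0,-0.0005,0]]]'
```

```text
time_s: 28.1
eef_pos: [492.5, 118.4, 51.5]
ee_rot: [0.0, 1.0, -0.009, 0.0]
force: [-1.7, -1.0, 3.1]
grip_width: 0.192
time_s: 28.4
eef_pos: [492.6, 118.4, 51.4]
ee_rot: [0.0, 1.0, -0.009, 0.0]
force: [-3.3, -0.8, 9.0]
grip_width: 0.194
```

```bash
python3 -m pendant '[[[1,0,0,0.0004,0],[1,0,0,0.0004,0],[0.4,0,0,0.0004,0],[0.2,0,0,0.0004,0],[0,0,0,0.0004,0],[-0.5,0,0,0.0004,0],[-1,0,0,0.0004,0],[-1,0,0,0.0004,0],[-1,0,0,0.0004,0],[-1,0,0,0.0004,0],[-1,0,0,0.0004,0],[-1,0,0,0.0004,0]]]'
python3 -m pendant '[[[-1,0,0,0.01,0],[-1,0,0,0.03,0],[-1,0,0,0.06,0],[-1,0,0,0.1,0],[-1,0,-0.03,0.14,0],[-1,0,-0.06,0.17,0],[-1,0,-0.09,0.18,0],[-1,0,-0.09,0.18,0],[-1,0,-0.09,0.18,0],[-1,0,-0.09,0.18,0]]]'
python3 -c "
from h import *
s,b,d=shot('w17');print(s['eef_pos'],s['force'])
c=b[40:160,195:325]; cv2.imwrite('pics/w17z.png',cv2.resize(c,None,fx=4.5,fy=4.5,interpolation=cv2.INTER_CUBIC))
s,b,d=shot('s17','side');u,v=map(int,proj(cam('side'),[492,118,60]));c=b[v-55:v+55,u-70:u+70]
cv2.imwrite('pics/s17z.png',cv2.resize(c,None,fx=5,fy=5,interpolation=cv2.INTER_CUBIC))
shot('t17','top')"
```

```text
time_s: 29.6
eef_pos: [492.5, 118.4, 51.2]
ee_rot: [-0.0, 1.0, -0.009, 0.0]
force: [-0.1, 1.0, 0.7]
grip_width: 0.999
time_s: 30.6
eef_pos: [492.2, 29.2, 230.9]
ee_rot: [-0.0, 1.0, -0.008, -0.0]
force: [-0.2, -0.5, -0.1]
grip_width: 0.999
[492.15113206  29.15276107 230.88915748] [-0.24952196 -0.45721427 -0.1377707 ]
```

View pics/w17z.png

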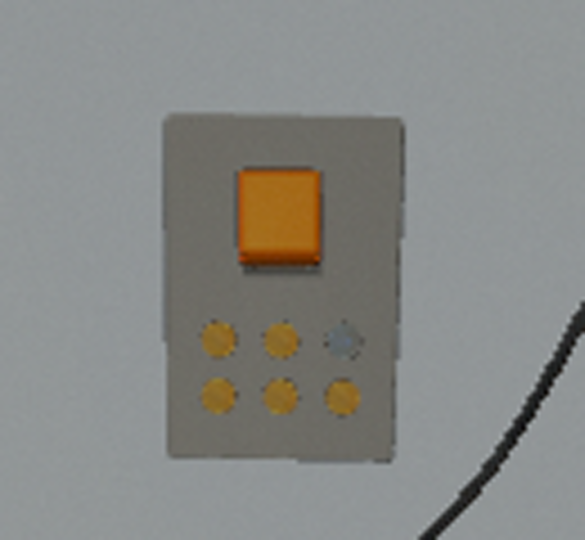

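View pics/s17z.png

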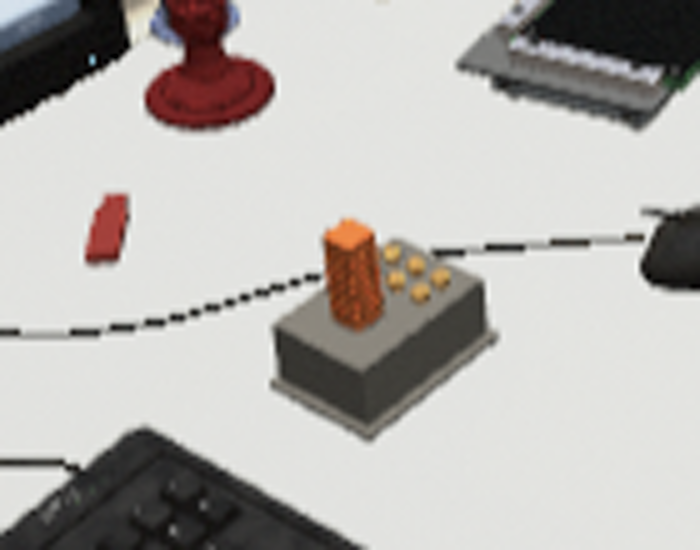

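View pics/t17.png

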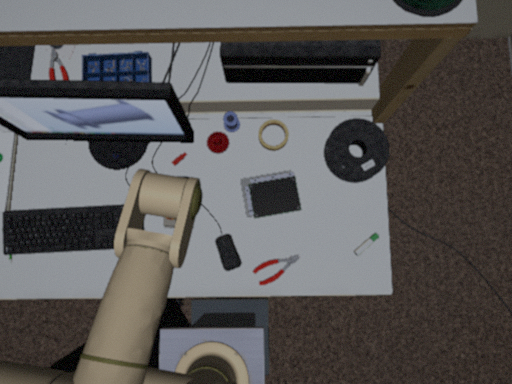

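```bash
python3 -c "
from rig import order
print(order.finish_job())"
```

```text
the job is handed in; nothing more can be done
None
```

I nudged the glass home against both rails, stood the tool back in its dock, let go, and handed the job in at about 31 s of robot time. No verdict is reported, so the results below are my own checks.

- **Long rail:** I pushed the near edge left of centre until the glass turned square, then pressed at about 6–7 N for roughly 0.6 s.
- **End stop:** I slid it about 32 mm along the rail until it bore on the stop, then pressed at about 5–6 N for roughly 0.7 s.
- **Glass position:** After both presses the wrist picture put the glass within about 0.2 mm of home and parallel to both rails. That picture resolves about 1 mm. I did not measure it closely again after docking, but the hand stayed clear of it.
- **Tool:** It met the dock's top at the same height as at pick-up. The last pictures show it upright, its grip down on the dock.
- **Bystanders:** The rook, cutter and glue look unmoved in the top view.
- **Disagreement:** My first picture put the glass about 0.16 rad askew of the bed, against the stated maximum of 0.12. I did not resolve this, but the later pictures showed the glass coming square.

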